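Start the parts cleaner with three light key presses

TASK

Start the parts cleaner: with your fingertips press its white key (wake), then the blue key (gentle programme), then the green key (start), each lightly but all the way down so that it stays down. Leave the red stop key alone, do not push hard on the keys or the machine, and do not lift or shift the tank lid or the jar, cup and loupe standing round it. Finish with the hand clear.

Things in the scene. Friction and masses are not known exactly. Their poses are not given: they have to be found in the camera images.
- cleaner: white ultrasonic parts cleaner, fixed to the bench, 230 (x) x 240 (y) mm; origin under it at bench height; its x axis points from the key deck towards the tank. The flat key deck, 55 mm high, is the near part, x -120 to -32 mm; the tank with its lid is the rear part, x -32 to 110 mm
- tank_lid: loose flat steel lid on the tank, 142 x 240 mm, 0.3 kg, with a black bar handle; origin at the underside of its rim; the top of the lid is 67 mm and the handle 89 mm above the bench. Leave it lying where it is
- white_socket: black collar (40 mm diameter, 4 mm high) of the white key, fixed on the key deck; origin on the deck surface, on the key's axis, z up. The four keys stand in one row along the cleaner's y axis, 78 mm in front of the cleaner's origin, 52 mm apart, in any order
- white_top (a point): centre of the top face of the round white key (to be pressed), 33 mm diameter; 18 mm above the deck (73 mm above the bench) when up; goes down with the key
- white_key (a joint): travel of the white key, m: about 0 = up, 0.008 = fully down (10 mm still standing above the deck). It resists with about 2.5 N, does not spring back but stays where it is left, and stops at 0.008 on a soft cushion: pushed further it yields about 1 mm per 2.5 N (hard after 6 mm) and comes back by that much when let go
- blue_socket: black collar (40 mm diameter, 4 mm high) of the blue key, fixed on the key deck; origin on the deck surface, on the key's axis, z up. The four keys stand in one row along the cleaner's y axis, 78 mm in front of the cleaner's origin, 52 mm apart, in any order
- blue_top (a point): centre of the top face of the round blue key (to be pressed), 33 mm diameter; 18 mm above the deck (73 mm above the bench) when up; goes down with the key
- blue_key (a joint): travel of the blue key, m: about 0 = up, 0.008 = fully down (10 mm still standing above the deck). It resists with about 2.5 N, does not spring back but stays where it is left, and stops at 0.008 on a soft cushion: pushed further it yields about 1 mm per 2.5 N (hard after 6 mm) and comes back by that much when let go
- green_socket: black collar (40 mm diameter, 4 mm high) of the green key, fixed on the key deck; origin on the deck surface, on the key's axis, z up. The four keys stand in one row along the cleaner's y axis, 78 mm in front of the cleaner's origin, 52 mm apart, in any order
- green_top (a point): centre of the top face of the round green key (to be pressed), 33 mm diameter; 18 mm above the deck (73 mm above the bench) when up; goes down with the key
- green_key (a joint): travel of the green key, m: about 0 = up, 0.008 = fully down (10 mm still standing above the deck). It resists with about 2.5 N, does not spring back but stays where it is left, and stops at 0.008 on a soft cushion: pushed further it yields about 1 mm per 2.5 N (hard after 6 mm) and comes back by that much when let go
- red_socket: black collar (40 mm diameter, 4 mm high) of the red key, fixed on the key deck; origin on the deck surface, on the key's axis, z up. The four keys stand in one row along the cleaner's y axis, 78 mm in front of the cleaner's origin, 52 mm apart, in any order
- red_top (a point): centre of the top face of the round red key (to be left alone), 33 mm diameter; 18 mm above the deck (73 mm above the bench) when up; goes down with the key
- red_key (a joint): travel of the red key, m: about 0 = up, 0.008 = fully down (10 mm still standing above the deck). It resists with about 2.5 N, does not spring back but stays where it is left, and stops at 0.008 on a soft cushion: pushed further it yields about 1 mm per 2.5 N (hard after 6 mm) and comes back by that much when let go
- glass_jar: loose small glass jar with black lid, 45 mm diameter, 40 mm high, standing to the left of the cleaner; origin under its centre
- lidded_cup: loose small black cup with a clear lid, 26 mm diameter, 26 mm high, standing to the right of the cleaner; origin under its centre
- eye_loupe: loose black eye loupe, 36 mm diameter, 39 mm high, standing in front of the key deck; origin under its centre

How it is judged:
On the way, in this order (a step that is already met when the one before it is completed fails the run):
1. the white key is pressed down (value of joint white_key above 0.005 m), for 0.1 s.
2. the blue key is pressed down (value of joint blue_key above 0.005 m), for 0.1 s.
3. the green key is pressed down (value of joint green_key above 0.005 m), for 0.1 s.
At the end, for the whole second after the job is handed in: the white, blue and green keys are down by more than 5 of their 8 mm, the red key by less than 2 mm, and the lid, jar, cup and loupe are within 15 mm of where they began (value of joint each of white_key, blue_key, green_key above 0.005 m and value of joint red_key below 0.002 m and distance of each of tank_lid, glass_jar, lidded_cup, eye_loupe from where it was at the start of the episode below 0.015 m); the robot touches nothing.
It fails at once if the red key is pressed (2 mm or more) (value of joint red_key above 0.002 m).
It fails at once if the blue key is pressed (3 mm) before the white key is down (5 mm) (value of joint blue_key above 0.003 m and value of joint white_key below 0.005 m).
It fails at once if the green key is pressed (3 mm) before the blue key is down (5 mm) (value of joint green_key above 0.003 m and value of joint blue_key below 0.005 m).
It fails at once if a key, the machine or its lid is pushed with more than 20 N (contact force between anything else and white_socket above 20 N or contact force between anything else and blue_socket above 20 N or contact force between anything else and green_socket above 20 N or contact force between anything else and red_socket above 20 N or contact force between any of the fingers, the arm and cleaner above 20 N or contact force between any of the fingers, the arm and tank_lid above 20 N).
It fails at once if the tank lid, jar, cup or loupe is lifted or shifted by 15 mm or more (distance of any of tank_lid, glass_jar, lidded_cup, eye_loupe from where it was at the start of the episode above 0.015 m).
It also fails if it takes over 35 s, if anything falls off the work surface, if the arm or the gripper's body presses on something with over 40 N, if the wrist force passes 120 N, or if a joint passes its speed limit or range.

ROBOT

A 7-joint arm with a two-finger parallel gripper is mounted at the origin on a cart in front of the work surface, level with it; the furniture and walls round the work are solid. World frame = base frame: x ahead of the robot, y to its left, z up, the work surface at z = 0. Lengths are in m, angles in rad, forces in N, time in s.
With the tool pointing down it reaches from about 0.35 to 0.9 m from the base axis. Payload 8.1 kg.
Tool frame: the origin (TCP) lies at the very end of the fingers, on their centre line; the grasp point (between the pads) lies arm.hold_point_z behind it (arm.hold_point_z is the distance from the TCP to the grasp point, in m); z points along the fingers, y is the line along which they close (so a half turn about z gives the same grasp; the last joint's range is limited). The gripper opens to 92 mm and grips with 3 to 60 N. Pads are 19 mm wide; open, the fingers measure 130 mm over their backs; the gripper's body (75 mm by 190 mm) begins 47 mm behind the grasp point.
Start: joints at [-1.387, 0.434, 0.025, 1.573, -0.012, 1.134, -0.075], TCP at [0.177, 0.599, 0.227] pointing down, gripper open.
Joint ranges: [-2.62, 2.62], [-0.44, 2.09], [-1.27, 1.32], [0.08, 2.57], [-1.32, 4.46], [0.12, 2], [-2.74, 2.74]. Speed limits (rad/s): [2.22, 2.22, 3.01, 3.01, 3.14, 3.14, 3.14].

INTERFACE

Orientations are given as a rotation vector (axis times angle).
In Python, from cell import arm, vision, job, cut_out gives the robot as it stands. The module is installed in compiled form; this text tells all that it offers.
- The arm moves only by the tool play_rows, never from a script. Its argument "increments" is text: rows parted by semicolons, each of 5 numbers parted by spaces: the shift along the tool's x, y, z in cm, then the turn about the tool's z in degrees, then the opening, from -1 (shut) to 1 (fully open), so that 0 is half open. A call has 1 to 5 rows; each row shifts and turns the commanded pose from where the row before left it, along the tool's axes as they then stand; what a row does not reach is not made up. A row lasts 1/12 s, in which the tool goes at most 41.7 mm and 7.16 degrees, less where a joint would pass 70% of its speed; a pose out of reach is approached as far as the arm can. A call is refused whole if a number of a shift passes 4.17 or a number of a turn 7.16, either way. A call with a gripper value outside its range is refused whole. The fingers move at their own pace and stop on an object; "grip_force" is the grip in N (left out, the last holds). Time passes only in rows, so rows that do not move let the fingers close. It gives the time, the measured TCP pose, the force, the opening and the grip force at its end, in the units of the state.
- arm.observe(): the state, without advancing time (a new reading comes with each control period).
- vision.get_image(name): name is "scene" or "top"; returns a dict with "frame" (420x560x3 uint8, red, green, blue), "z_map" (420x560 float32, m along the optical axis (not along the pixel's ray), 0 where there is no reading), "mtx" (3x3 intrinsics, pixels), "distortion" ([k1, k2, p1, p2, k3] as OpenCV has them; the pictures are not rectified), "cam_to_world" (4x4, takes a point from camera to world coordinates). Camera axes: x right, y up, looking along -z (the intrinsics and any distortion apply to the point x, -y, -z); pixel columns grow to the right and rows downward; lengths in m; the calibration is good to about 2 mm. A picture is of the moment at which its call begins.
- job.sign_off(): hands the job in; it is judged then, once.
Trained networks look in a picture, given as the dict that the camera call returned (one of the last four; its "shot" number tells which), for a name from the list of things; names that differ only in an ending like _2 or _b are one class to them, and where a whole thing is asked for, a point or a joint stands for the part that bears it (a point fixed in the world has none). Each returns a list of dicts, best first, with "confidence" (0 to 1); they miss things now and then, are a little off and sometimes report something else, mostly with a low value. They report only what shows in the picture. A call takes as long as a camera call.
- cut_out(query, picture): "mask" (420x560 bool, what is visible of it) and "point" ([row, column] in pixels, amid what is visible of it).
The state is a dict: "clock": time; "joints": joint angles; "dq": joint speeds; "joint_efforts": joint torques, N m; "position": TCP position; "ee_rot": TCP orientation; "force": force on the tool from outside, world axes, zero at the start; "ft_torque": the same for the moment, N m; "width": opening from 0.0 (shut) to 1.0 (fully open); "gripper_force": force on a finger pad.
Only numpy, scipy, OpenCV 4.12 (cv2) and the standard library are available. Lean on these libraries where they do the work, as an engineer would, in place of code of your own. Each camera call takes 0.05 s, during which the arm holds its last target. There are 200 camera calls.

## Working session

There is one attempt and no reset: what is moved stays moved. The work goes in short steps, Python scripts to look and compute and a tool call to move; the robot and the scene stay as the last step left them, time stands still between calls to the robot, and variables do not carry over. Pictures are saved under pics/ and viewed, at most 10 in all, crops included, and the job is handed in when it is done.

Besides the shell and the picture viewer there is one more tool, called after "Call:" by a JSON object that holds its "name" and its "arguments", one argument or row to a line. play_rows: Moves the arm, as the interface text tells. Its arguments: {"type":"object","properties":{"increments":{"type":"string"},"grip_force":{"type":"number"}},"required":["increments"]}

```bash
mkdir -p pics
cat > h.py <<'E'
import numpy as np, cv2
from cell import arm, vision, job, cut_out
def world(p, mask):
    r,c=np.nonzero(mask & (p["z_map"]>0)); z=p["z_map"][r,c]
    u=cv2.undistortPoints(np.stack([c,r],1).astype(np.float32)[:,None],p["mtx"],np.array(p["distortion"]))[:,0]
    P=np.stack([u[:,0]*z,-u[:,1]*z,-z,np.ones_like(z)],1)
    return (P@np.array(p["cam_to_world"]).T)[:,:3]
def save(p,n): cv2.imwrite(f"pics/{n}.png",p["frame"][:,:,::-1])
E
python3 - <<'E'
from h import *
s=arm.observe(); print({k:np.round(s[k],3) for k in s})
for n in ("top","scene"):
    p=vision.get_image(n); save(p,n)
    for q in ["white_top","blue_top","green_top","red_top","tank_lid","glass_jar","lidded_cup","eye_loupe"]:
        for d in cut_out(q,p)[:2]:
            P=world(p,d["mask"]); 
            if len(P): print(n,q,round(d["confidence"],2),np.round(d["point"]),len(P),np.round(np.median(P,0),3),np.round((P.min(0)+P.max(0))/2,3), np.round(np.percentile(P[:,2],95),3))
E
```

```text
{'clock': np.float64(0.0), 'joints': array([-1.387,  0.435,  0.025,  1.574, -0.012,  1.134, -0.075]), 'dq': array([-0.002, -0.001,  0.   , -0.   , -0.003,  0.001, -0.002]), 'joint_efforts': array([-1.0000e-03, -6.6785e+01,  9.8500e-01, -3.1447e+01, -6.1000e-02,
        4.3000e-02,  0.0000e+00]), 'position': array([0.177, 0.599, 0.226]), 'ee_rot': array([-4.490e-01, -3.109e+00,  2.000e-03]), 'force': array([0.044, 0.501, 0.634]), 'ft_torque': array([ 0.063, -0.006, -0.01 ]), 'gripper_force': np.float64(0.0), 'width': np.float64(1.002)}
top white_top 0.72 [227. 247.] 185 [0.487 0.315 0.073] [0.487 0.314 0.073] 0.075
top blue_top 0.48 [222. 225.] 160 [0.501 0.363 0.073] [0.502 0.362 0.072] 0.076
top blue_top 0.36 [228. 246.] 243 [0.486 0.313 0.072] [0.486 0.314 0.066] 0.075
top green_top 0.52 [235. 272.] 154 [0.472 0.263 0.073] [0.471 0.264 0.073] 0.076
top red_top 0.72 [245. 294.] 171 [0.455 0.215 0.073] [0.455 0.214 0.073] 0.075
top tank_lid 0.78 [184. 276.] 7581 [0.59  0.254 0.067] [0.599 0.256 0.044] 0.07
top glass_jar 0.75 [168. 195.] 383 [0.615 0.423 0.039] [0.616 0.426 0.019] 0.0
[... 373 characters left out ...]
 0.355 0.07 ] [0.499 0.36  0.065] 0.074
scene green_top 0.82 [223. 250.] 242 [0.465 0.257 0.072] [0.468 0.262 0.067] 0.074
scene green_top 0.42 [198. 232.] 226 [0.496 0.356 0.072] [0.499 0.362 0.067] 0.074
scene red_top 0.82 [242. 263.] 307 [0.451 0.208 0.072] [0.453 0.221 0.067] 0.074
scene red_top 0.47 [254. 216.] 420 [0.394 0.267 0.027] [0.395 0.279 0.02 ] 0.039
scene tank_lid 0.71 [210. 311.] 5746 [0.581 0.234 0.067] [0.632 0.285 0.044] 0.069
scene lidded_cup 0.54 [294. 308.] 283 [0.474 0.113 0.023] [0.478 0.118 0.016] 0.028
scene eye_loupe 0.73 [193. 235.] 215 [0.496 0.356 0.072] [0.498 0.362 0.067] 0.074
scene eye_loupe 0.71 [256. 213.] 401 [0.394 0.266 0.027] [0.394 0.279 0.02 ] 0.038
```

```bash
python3 -c "
import cv2
a=cv2.imread('pics/top.png')[130:310,150:390];cv2.imwrite('pics/topc.png',cv2.resize(a,None,fx=3.3,fy=3.3))"
python3 - <<'E'
from scipy.spatial.transform import Rotation as R
from h import *
print(np.round(R.from_rotvec(arm.observe()["ee_rot"]).as_matrix(),3))
E
```

```text
[[-0.959  0.283  0.   ]
 [ 0.283  0.959  0.   ]
 [-0.     0.    -1.   ]]
```

View pics/topc.png

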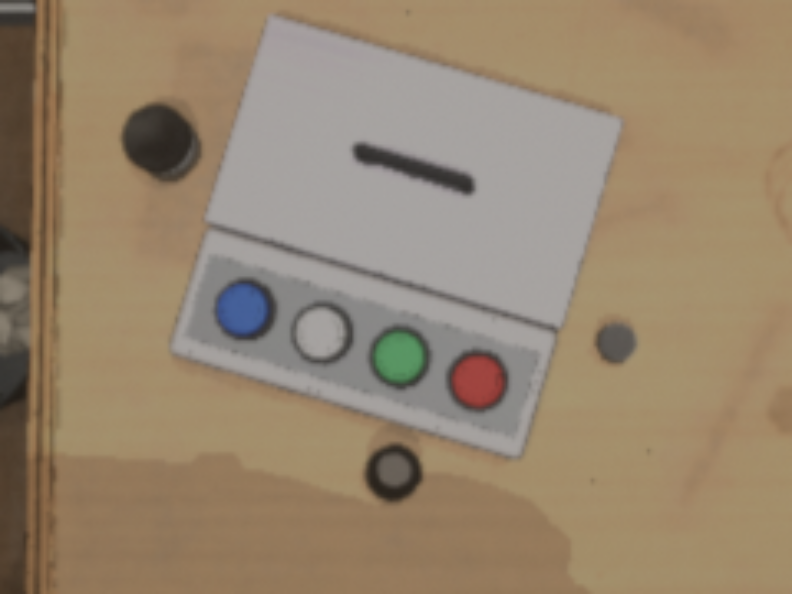

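The top view shows, in crop pixels, blue (244,309), white (322,333), green (400,356) and red (478,380), which matches the networks' positions. The key tops measure 73 mm high and 52 mm apart. Tool y already lies along the row, so I'll shut the fingers and move over the white key.

Call:
{"name": "play_rows", "arguments": {
  "increments": "-3.15 -1.55 0 0 -1;-3.15 -1.55 0 0 -1;-3.15 -1.55 0 0 -1;-3.15 -1.55 0 0 -1;-3.15 -1.55 0 0 -1",
  "grip_force": 10
}}

```text
clock: 1.32
position: [0.307, 0.4794, 0.2269]
ee_rot: [0.449, 3.109, 0.001]
force: [0.2, -0.1, -0.3]
width: 0.686
gripper_force: 0.0
```

Call:
{"name": "play_rows", "arguments": {
  "increments": "-3.15 -1.55 0 0 -1;-3.15 -1.55 0 0 -1;-3.15 -1.55 0 0 -1;-3.15 -1.55 0 0 -1;-3.15 -1.55 0 0 -1"
}}

```text
clock: 1.73
position: [0.4362, 0.3604, 0.227]
ee_rot: [0.449, 3.109, 0.001]
force: [0.5, -0.3, 0.5]
width: 0.323
gripper_force: 0.0
```

Call:
{"name": "play_rows", "arguments": {
  "increments": "-3.15 -1.55 0 0 -1;-3.15 -1.55 0 0 -1;0 0 0 0 -1;0 0 0 0 -1;0 0 0 0 -1"
}}

```text
clock: 2.15
position: [0.4864, 0.3145, 0.2267]
ee_rot: [-0.449, -3.109, -0.001]
force: [-0.0, 0.9, 0.6]
width: 0.01
gripper_force: 0.0
```

Call:
{"name": "play_rows", "arguments": {
  "increments": "0 0 3.5 0 -1;0 0 3.5 0 -1;0 0 3.5 0 -1;0 0 2.5 0 -1;0 0 0 0 -1"
}}

```text
clock: 2.57
position: [0.4824, 0.3139, 0.0919]
ee_rot: [-0.443, -3.104, 0.008]
force: [-0.3, -0.8, 0.3]
width: 0.004
gripper_force: 0.0
```

Run:
```python
from h import *
p=vision.get_image("scene"); cv2.imwrite('pics/s2.png',cv2.resize(p["frame"][120:320,150:400,::-1],None,fx=3,fy=3)); print(arm.observe()["position"],arm.observe()["force"])
```

```text
[0.48399847 0.31453631 0.09471048] [0.28970291 0.37727863 0.60033034]
```

View pics/s2.png

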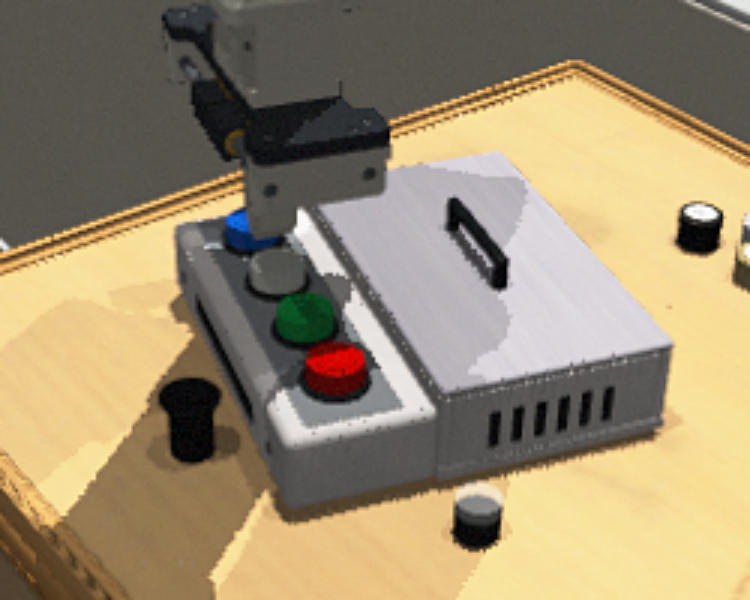

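The scene view shows all keys up and the shut fingertips (272,235) just above the white key (278,268). I'll press slowly.

Call:
{"name": "play_rows", "arguments": {
  "increments": "0 0 0.6 0 -1;0 0 0.6 0 -1;0 0 0.5 0 -1;0 0 0 0 -1;0 0 0 0 -1"
}}

```text
clock: 3.03
position: [0.4869, 0.3143, 0.0802]
ee_rot: [0.449, 3.109, 0.001]
force: [0.7, -0.5, -0.3]
width: 0.006
gripper_force: 0.0
```

Call:
{"name": "play_rows", "arguments": {
  "increments": "0 0 0.3 0 -1;0 0 0.3 0 -1;0 0 0.3 0 -1;0 0 0.2 0 -1;0 0 0 0 -1"
}}

```text
clock: 3.45
position: [0.487, 0.3142, 0.0685]
ee_rot: [0.449, 3.109, 0.0]
force: [0.2, 0.2, 1.6]
width: 0.004
gripper_force: 0.9
```

Call:
{"name": "play_rows", "arguments": {
  "increments": "0 0 0.2 0 -1;0 0 0.2 0 -1;0 0 0.1 0 -1;0 0 0 0 -1;0 0 0 0 -1"
}}

```text
clock: 3.87
position: [0.487, 0.3142, 0.0639]
ee_rot: [0.449, 3.109, 0.0]
force: [0.5, 0.3, 3.4]
width: 0.004
gripper_force: 1.7
```

Call:
{"name": "play_rows", "arguments": {
  "increments": "0 0 0.1 0 -1;0 0 0 0 -1;0 0 0 0 -1"
}}

```text
clock: 4.12
position: [0.487, 0.3142, 0.063]
ee_rot: [0.449, 3.109, 0.001]
force: [-0.0, -0.6, 5.4]
width: 0.006
gripper_force: 2.8
```

The force is rising on the cushion, so white is fully down. Now I lift, shift one key pitch along +y to blue, and press.

Call:
{"name": "play_rows", "arguments": {
  "increments": "0 0 -1 0 -1;0 0 -1.2 0 -1;0 0 -1 0 -1;0 2 0 0 -1;0 2 0 0 -1"
}}

```text
clock: 4.53
position: [0.4986, 0.3519, 0.0962]
ee_rot: [0.452, 3.108, 0.0]
force: [0.5, 0.8, -0.4]
width: 0.004
gripper_force: 0.0
```

Call:
{"name": "play_rows", "arguments": {
  "increments": "0 1.2 0 0 -1;0 0 0 0 -1;0 0 0.6 0 -1;0 0 0.6 0 -1;0 0 0 0 -1"
}}

```text
clock: 4.95
position: [0.5005, 0.362, 0.081]
ee_rot: [-0.45, -3.107, 0.004]
force: [0.1, -1.0, 0.0]
width: 0.003
gripper_force: 0.0
```

Run:
```python
from h import *
p=vision.get_image("scene"); cv2.imwrite('pics/s3.png',cv2.resize(p["frame"][120:320,150:400,::-1],None,fx=3,fy=3)); print(arm.observe()["position"],arm.observe()["force"])
```

```text
[0.5007897  0.36229949 0.08158146] [ 0.44310961 -0.07538125  0.21472653]
```

View pics/s3.png

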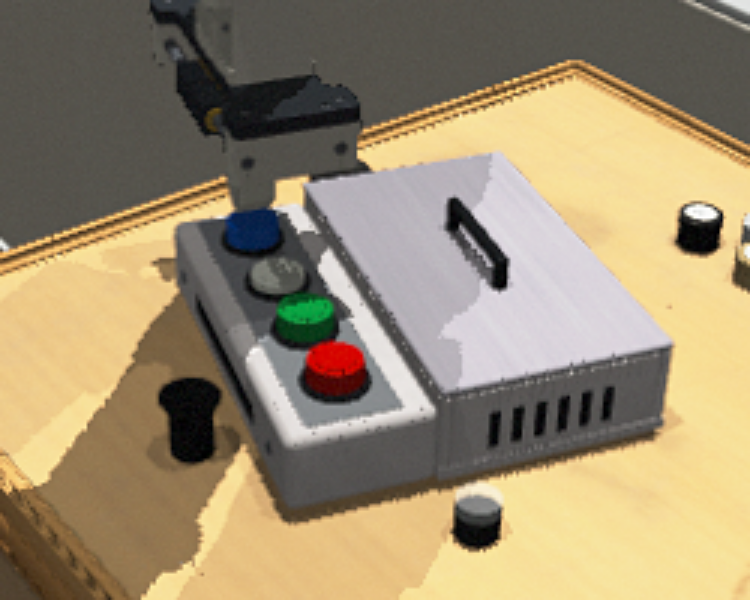

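White (278,275) is clearly down, and the fingertips sit over blue (253,228). Pressing blue.

Call:
{"name": "play_rows", "arguments": {
  "increments": "0 0 0.4 0 -1;0 0 0.4 0 -1;0 0 0.3 0 -1;0 0 0.3 0 -1;0 0 0 0 -1"
}}

```text
clock: 5.42
position: [0.5015, 0.3636, 0.0682]
ee_rot: [-0.449, -3.109, 0.001]
force: [0.5, -1.7, 1.0]
width: 0.003
gripper_force: 0.8
```

Call:
{"name": "play_rows", "arguments": {
  "increments": "0 0 0.3 0 -1;0 0 0.2 0 -1;0 0 0.1 0 -1;0 0 0 0 -1;0 0 0 0 -1"
}}

```text
clock: 5.83
position: [0.5017, 0.3639, 0.063]
ee_rot: [0.449, 3.109, 0.0]
force: [-0.1, -2.8, 6.2]
width: 0.004
gripper_force: 2.8
```

Call:
{"name": "play_rows", "arguments": {
  "increments": "0 0 -1 0 -1;0 0 -1.2 0 -1;0 0 -1 0 -1;0 -2.5 0 0 -1;0 -2.5 0 0 -1"
}}

```text
clock: 6.25
position: [0.4877, 0.3176, 0.0965]
ee_rot: [0.445, 3.108, 0.005]
force: [0.4, -0.2, -0.2]
width: 0.009
gripper_force: 0.0
```

Call:
{"name": "play_rows", "arguments": {
  "increments": "0.1 -2.5 0 0 -1;0 -1.9 0 0 -1;0 -1 0 0 -1;0 0 0 0 -1;0 0 0.6 0 -1"
}}

```text
clock: 6.67
position: [0.4723, 0.2658, 0.0902]
ee_rot: [0.449, 3.107, 0.004]
force: [-0.3, -0.2, -0.5]
width: 0.008
gripper_force: 0.0
```

Call:
{"name": "play_rows", "arguments": {
  "increments": "0 0 0.6 0 -1;0 0 0 0 -1;0 0 0 0 -1"
}}

```text
clock: 6.92
position: [0.4708, 0.2655, 0.082]
ee_rot: [-0.447, -3.109, 0.001]
force: [-0.4, 0.7, 0.0]
width: 0.004
gripper_force: 0.0
```

Run:
```python
from h import *
p=vision.get_image("scene"); cv2.imwrite('pics/s4.png',cv2.resize(p["frame"][120:320,150:400,::-1],None,fx=3,fy=3)); print(arm.observe()["position"],arm.observe()["force"])
```

```text
[0.47094588 0.26532766 0.08222809] [0.25932402 1.12393548 0.3094054 ]
```

View pics/s4.png

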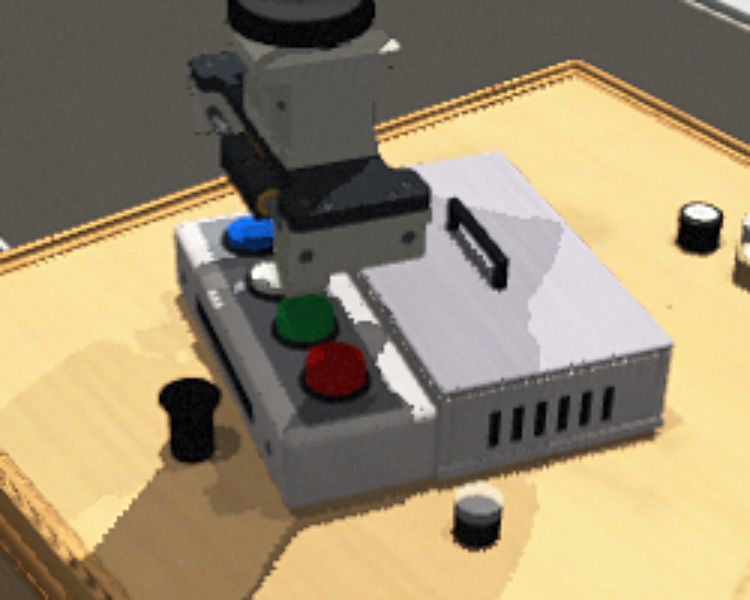

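Blue (250,233) and white (268,278) are down. The fingers are over green (305,318) and clear of red (335,368). Pressing green.

Call:
{"name": "play_rows", "arguments": {
  "increments": "0 0 0.4 0 -1;0 0 0.4 0 -1;0 0 0.3 0 -1;0 0 0.3 0 -1;0 0 0 0 -1"
}}

```text
clock: 7.38
position: [0.471, 0.2647, 0.0683]
ee_rot: [-0.449, -3.109, -0.0]
force: [-0.8, 1.1, 1.8]
width: 0.005
gripper_force: 0.8
```

Call:
{"name": "play_rows", "arguments": {
  "increments": "0 0 0.3 0 -1;0 0 0.2 0 -1;0 0 0.1 0 -1;0 0 0 0 -1;0 0 0 0 -1"
}}

```text
clock: 7.8
position: [0.4712, 0.2647, 0.0629]
ee_rot: [0.449, 3.109, 0.001]
force: [-1.8, 0.2, 5.7]
width: 0.007
gripper_force: 2.8
```

Call:
{"name": "play_rows", "arguments": {
  "increments": "0 0 -1 0 -1;0 0 -2 0 -1;0 0 -3.5 0 -1;0 0 -4 0 -1;0 0 -4 0 -1"
}}

```text
clock: 8.22
position: [0.4704, 0.2637, 0.2095]
ee_rot: [-0.45, -3.108, 0.002]
force: [0.4, 0.6, -0.1]
width: 0.005
gripper_force: 0.0
```

Call:
{"name": "play_rows", "arguments": {
  "increments": "2 0 -2 0 -1;4 0 0 0 -1;3 0 0 0 -1;0 0 0 0 -1;0 0 0 0 -1"
}}

```text
clock: 8.63
position: [0.3833, 0.2904, 0.2285]
ee_rot: [0.445, 3.11, 0.001]
force: [0.9, -0.2, -0.3]
width: 0.008
gripper_force: 0.0
```

Run:
```python
from h import *
p=vision.get_image("scene"); cv2.imwrite('pics/s5.png',cv2.resize(p["frame"][120:320,150:400,::-1],None,fx=3,fy=3)); print(arm.observe()["position"],arm.observe()["force"])
for q in ["white_top","blue_top","green_top","red_top"]:
    for d in cut_out(q,p)[:1]: print(q,d["point"],np.round(np.percentile(world(p,d["mask"])[:,2],[75,95]),4))
```

```text
[0.38457718 0.2898753  0.22831288] [-0.08171579 -0.09082874  0.4691164 ]
white_top [231.6, 249.9] [0.0657 0.0668]
blue_top [197.1, 236.6] [0.066 0.067]
green_top [223.6, 249.6] [0.0659 0.067 ]
red_top [243.3, 263.2] [0.0729 0.0743]
```

View pics/s5.png

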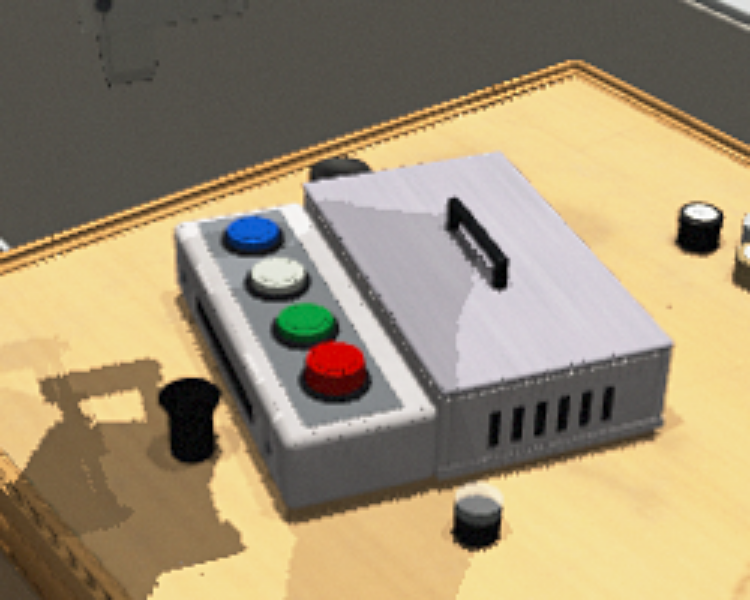

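Blue (253,233), white (278,277) and green (305,324) are all down at about 66 mm. Red (335,368) is still up at 73 mm, the other items haven't moved, and the hand is clear.

```bash
python3 -c "
from cell import job; print(job.sign_off())"
```

```text
the job is handed in; nothing more can be done
None
```

The white, blue and green keys were pressed in that order and stayed down, red is still up, nothing else visibly moved, the hand is clear, and the job is handed in (no verdict came back).

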